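# Pack the filter column

### The job

Drop the spare filter cartridge upright into the clear column's tube, on top of the one already stuck part-way down. Then take the wooden rod out of the jug, stand it foot down in the tube on the cartridges and let go of it; take it afresh near its top end and press until both cartridges are hard down on the bottom of the tube with no gap. Let go, leaving the rod standing in the tube, the jug upright and the tumbler, lidded box and carton undisturbed.

Things in the scene. Friction and masses are not known exactly. Their poses are not given: they have to be found in the camera images.
- column: Filter column, fixed to the table by a grey suction foot (110 mm across, 14 mm high) with a white hub (68 mm across, up to 22 mm); origin under its centre, z up. At its +x a low outlet tap reaches 61 mm from the axis. Upright clear round barrel, 53 mm outside, white bands near its ends.
- tube_floor (a point): Centre of the tube's inner floor, 22 mm above the table. The bore is 45 mm in diameter and 165 mm deep, z up along it. Three sprung white seal strips on its wall, in its lower 100 mm, grip the cartridges lightly.
- tube_mouth (a point): Centre of the tube's open mouth, 165 mm above its inner floor, 187 mm above the table. The mouth flares to 63 mm outside and 55 mm inside over its top 8 mm.
- lower_mid (a point): Centre of the first filter cartridge, held by the seal strips in the tube, its underside 15 to 32 mm above the tube's floor. Off-white ceramic cylinder, 40 mm in diameter, 60 mm high, z along its axis. Home, its centre is 30 mm above the tube floor. Pushing it down takes some 4 to 9 N all the way; on the bottom the resistance rises sharply.
- upper_mid (a point): Centre of the spare filter cartridge, alike (40 mm diameter, 60 mm high, z up its axis, lower edge bevelled 3 mm, about 110 g), standing upright on the table. Let go in the tube's mouth it slides down by itself on to the first one, its top then 13 to 30 mm below the mouth. Home, its centre is 90 mm above the tube floor.
- rod_mid (a point): Middle of the turned wooden packing rod, z along it from foot to top. 170 mm long: round handle 26 mm in diameter; foot 36 mm in diameter, 22 mm high, flat end, conical shoulder up to 32 mm. About 110 g. At the start it leans in the jug about 0.55 rad from vertical, foot down inside, top pointing up and away from the robot, about 75 mm of handle beyond the rim.
- rod_foot (a point): Centre of the rod's flat foot end.
- rod_top (a point): Centre of the rod's top end, 170 mm from the foot end.
- jug_rim (a point): Centre of the measuring jug's rim, 95 mm above the table. Clear glass jug, 94 mm across at the rim, 4 mm wall, 80 mm across at the base; z up, spout at +x, handle at -x reaching 90 mm from the axis. About 0.45 kg, loose.
- tumbler: Clear drinking glass, 72 mm across, 85 mm high; origin under its centre. Leave alone.
- partsbox: Clear lidded compartment box with white caps, 110 x 180 x 33 mm, lying flat; origin under its centre. Leave alone.
- wrapbox: Long cardboard carton, 55 x 220 x 55 mm, lying flat; origin under its centre. Leave alone.
Not all that is in view belongs to the job. What is shaped like the part that bears upper_mid but black, blue or green is not meant.

How it is judged:
On the way, in this order (a step that is already met when the one before it is completed fails the run):
1. the spare cartridge is in the tube, upright, on the first one, and let go (horizontal distance between upper_mid and tube_floor below 0.006 m and z of upper_mid in the frame of tube_floor below 0.132 m and angle between upper_mid's own z axis and vertical below 0.15 rad and contact force between the fingers and upper below 0.2 N), for 0.2 s.
2. the rod stands foot down in the tube by itself, let go, the cartridges not yet pressed home (horizontal distance between rod_foot and tube_floor below 0.009 m and z of rod_foot in the frame of tube_floor below 0.16 m and horizontal distance between rod_top and tube_floor below 0.07 m and contact force between each of the arm, the fingers and rod below 0.2 N), for 0.3 s.
3. the rod, held within 60 mm of its top end, presses both cartridges hard on to the bottom of the tube (z of lower_mid in the frame of tube_floor below 0.0325 m and z of upper_mid in the frame of tube_floor below 0.094 m and contact force between rod and upper above 7 N and contact force between the fingers and rod above 1 N and distance between the grasp point and rod_top below 0.06 m), for 0.1 s.
At the end, for the whole second after the job is handed in: Lower cartridge within 2.5 mm of the tube's floor, upper within 4 mm of its home height; rod standing foot down on them (foot within 9 mm, top within 70 mm of the tube's axis), at rest and let go; jug upright (z of lower_mid in the frame of tube_floor below 0.0325 m and z of upper_mid in the frame of tube_floor below 0.094 m and horizontal distance between upper_mid and tube_floor below 0.006 m and horizontal distance between rod_foot and tube_floor below 0.009 m and z of rod_foot in the frame of tube_floor below 0.13 m and horizontal distance between rod_top and tube_floor below 0.07 m and angle between jug_rim's own z axis and vertical below 0.1 rad and linear speed of rod below 0.02 m/s); the robot touches nothing.
It fails at once if the tumbler, lidded box or carton is moved more than 25 mm (distance of any of tumbler, partsbox, wrapbox from where it was at the start of the episode above 0.025 m).
It fails at once if the jug is tipped over (angle between jug_rim's own z axis and vertical above 0.5 rad).
It also fails if it takes over 58 s, if anything falls off the work surface, if the arm or the gripper's body presses on something with over 40 N, if the wrist force passes 120 N, or if a joint passes its speed limit or range.

### The arm

A 6-joint arm with a two-finger parallel gripper is mounted at the origin on the work surface. World frame = base frame: x ahead of the robot, y to its left, z up, the work surface at z = 0. Lengths are in m, angles in rad, forces in N, time in s.
With the tool pointing down it reaches from about 0.275 to 0.85 m from the base axis. Payload 19 kg.
Tool frame: the origin (TCP) lies midway between the tips of the shut fingers; the grasp point (between the pads) lies 19 mm behind it (manip.tcp_to_grasp is the distance from the TCP to the grasp point, in m); z points along the fingers, x is the direction in which the jaws open and shut, and the axes are right-handed (so a half turn about z gives the same grasp; the last joint's range is limited). The gripper opens to 85 mm and grips with 20 to 120 N. Pads are 22 mm wide; open, the fingers measure 114 mm over their backs; the gripper's body (76 mm by 85 mm) begins 54 mm behind the grasp point. The pads swing forward as they close: fully open they stand 13 mm farther back than shut.
Start: joints at [-1.367, 0.15, 1.437, -0, 1.554, -0.134], TCP at [0.191, -0.542, 0.231] pointing down, gripper open.
Joint ranges: [-2.8, 2.8], [-0.68, 2.1], [0.12, 2.68], [-1.39, 4.53], [0.16, 2.79], [-2.81, 2.81]. Speed limits (rad/s): [1.89, 1.89, 2.22, 3.01, 3.01, 3.01].

### API

Orientations are given as a unit quaternion [w, x, y, z].
In Python, from station import manip, viewer gives the robot as it stands.
- The arm moves only by the shell command python3 -m crank 'ROWS' [FORCE]. ROWS is JSON, a list of rows, each a list of 3 entries, a list of its own where there are three numbers: the turn, a rotation vector about the tool's x, y, z in units of 8 degrees (1.0 is 8 degrees), then the shift along the tool's x, y, z in mm, then the closure, from 0 (fully open) to 1 (shut). A call has 1 to 5 rows; each row is the pose to reach, as a shift and turn from the pose commanded when the call began, along the tool's axes at that moment; what a row does not reach only later rows make up. A row lasts 1/10 s, in which the tool goes at most 50 mm and 8.59 degrees, less where a joint would pass 70% of its speed; a pose out of reach is approached as far as the arm can. A call with a gripper value outside its range is refused whole. The fingers move at their own pace and stop on an object; FORCE is the grip in N (left out, the last holds). Time passes only in rows, so rows that repeat a pose let the fingers close. It gives the time, the measured TCP pose, the force and the opening at its end, in the units of the state.
- manip.sense(): the state, without advancing time (a new reading comes with each control period).
- viewer.camera(name): name is "scene" or "top" or "wrist"; returns (picture, depth): 400x640x3 uint8, red, green, blue; 400x640 float32, m along the optical axis (not along the pixel's ray), 0 where there is no reading.
- viewer.camera_info(name): a dict with "fx", "fy", "cx", "cy" (pixels), "distortion" ([k1, k2, p1, p2, k3] as OpenCV has them; the pictures are not rectified), "world_to_cam" (4x4, takes a point from world to camera coordinates); the wrist camera has in their place "mount" (4x4, takes a point from camera to tool coordinates, whose origin is the TCP and whose axes are the tool frame's). Camera axes: x right, y down, z forward; pixel columns grow to the right and rows downward; lengths in m; the calibration is good to about 2 mm. A picture is of the moment at which its call begins: read the wrist's pose just before it. camera_info takes no time and is no camera call.
- manip.finish_job(): hands the job in, once; it reports no verdict.
Trained networks look in the newest picture that a camera, given by its name, has taken for a name from the list of things; names that differ only in an ending like _2 or _b are one class to them, and where a whole thing is asked for, a point or a joint stands for the part that bears it (a point fixed in the world has none). Each returns a list of dicts, best first, with "conf" (0 to 1); they miss things now and then, are a little off and sometimes report something else, mostly with a low value. They report only what shows in the picture. A call takes as long as a camera call. They do not tell look-alikes from the thing itself.
- viewer.trace(camera, name): "region" (400x640 bool, what is visible of it).
- viewer.tip_of(camera, name): "position" ([x, y, z] in m, in world coordinates, good to about 4 mm: a listed point, or the origin of a listed thing).
The state is a dict: "t": time; "joints": joint angles; "qd": joint speeds; "joint_torque": joint torques, N m; "tool_pos": TCP position; "eef_rot": TCP orientation; "force": force on the tool from outside, world axes, zero at the start; "moment": the same for the moment, N m; "opening": finger opening in m.
Only numpy, scipy, OpenCV 4.12 (cv2) and the standard library are available. Lean on these libraries where they do the work, as an engineer would, in place of code of your own. Each camera call takes 0.05 s, during which the arm holds its last target.

## Working session

There is one attempt and no reset: what is moved stays moved. The work goes in short steps, Python scripts to look and compute and a shell command to move; the robot and the scene stay as the last step left them, time stands still between calls to the robot, and variables do not carry over. Pictures are saved under pics/ and viewed, and the job is handed in when it is done.

```bash
ls; mkdir -p pics; python3 - <<'E'
from station import manip, viewer
import cv2
print(manip.sense(), manip.tcp_to_grasp)
for c in ["scene","top"]:
    p,d=viewer.camera(c); cv2.imwrite(f"pics/{c}0.png",p[:,:,::-1])
    for n in ["tube_mouth","tube_floor","upper_mid","lower_mid","rod_mid","rod_top","rod_foot","jug_rim","tumbler","partsbox","wrapbox","column"]:
        r=viewer.tip_of(c,n); print(c,n,[(round(x['conf'],2),[round(float(v),3) for v in x['position']]) for x in r[:4]])
print(manip.sense()['t'])
E
```

```text
pics
{'t': 0.0, 'joints': array([-1.36696550e+00,  1.50973173e-01,  1.43802370e+00,  9.90793937e-06,
        1.55381157e+00, -1.33975453e-01]), 'qd': array([ 5.24279432e-04,  1.60166183e-03,  5.14754195e-04,  5.89324215e-04,
       -1.64556340e-03, -9.97799749e-05]), 'joint_torque': array([-2.10409016e-04, -7.13057399e+01, -5.70869172e+01, -2.25316335e-04,
        8.74627236e-03,  6.58411318e-05]), 'tool_pos': array([ 0.19051221, -0.54225782,  0.23068642]), 'eef_rot': array([-4.18196047e-04,  8.15909767e-01, -5.78178937e-01, -4.41216386e-04]), 'force': array([-0.30734174, -0.14991722,  0.22002083]), 'moment': array([-0.04818939, -0.04504975, -0.01064843]), 'opening': 0.0853231659435141} 0.0187
scene tube_mouth [(0.61, [0.555, 0.219, 0.187])]
scene tube_floor [(0.92, [0.557, 0.223, 0.027])]
scene upper_mid [(0.97, [0.676, 0.065, 0.031]), (0.94, [0.651, -0.03, 0.03]), (0.67, [0.736, -0.01, 0.033]), (0.59, [0.575, -0.04, 0.032])]
scene lower_mid []
scene rod_mid [(0.66, [0.586, -0.224, 0.087])]
scene rod_top [(0.76, [0.629, -0.236, 0.162]), (0.46, [0.491, 0.03, 0.004])]
scene rod_foot [
[... 303 characters left out ...]
e_mouth [(0.65, [0.559, 0.224, 0.187])]
top tube_floor [(0.76, [0.556, 0.222, 0.018])]
top upper_mid [(0.84, [0.654, -0.025, 0.028]), (0.81, [0.737, -0.01, 0.032]), (0.62, [0.678, 0.058, 0.029]), (0.58, [0.573, -0.039, 0.027])]
top lower_mid [(0.58, [0.562, 0.226, 0.085])]
top rod_mid [(0.82, [0.588, -0.222, 0.085]), (0.32, [0.558, 0.224, 0.184])]
top rod_top []
top rod_foot [(0.89, [0.551, -0.201, 0.014]), (0.3, [0.736, -0.205, 0.001])]
top jug_rim [(0.87, [0.572, -0.21, 0.092]), (0.48, [0.735, 0.222, -0.002]), (0.17, [0.559, 0.227, 0.082])]
top tumbler [(0.78, [0.485, 0.03, -0.003])]
top partsbox [(0.62, [0.733, 0.224, -0.003])]
top wrapbox []
top column [(0.83, [0.559, 0.22, -0.001])]
1.3
```

View pics/scene0.png

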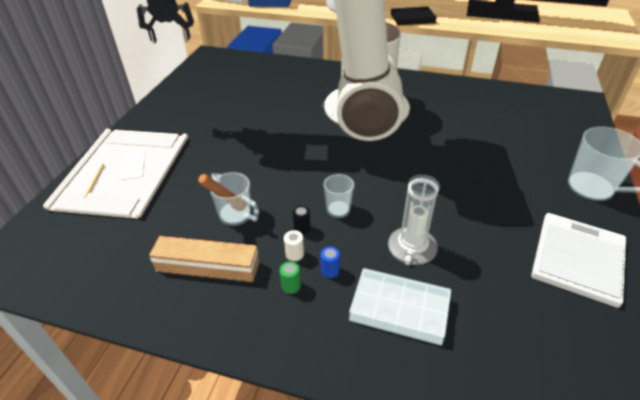

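View pics/top0.png

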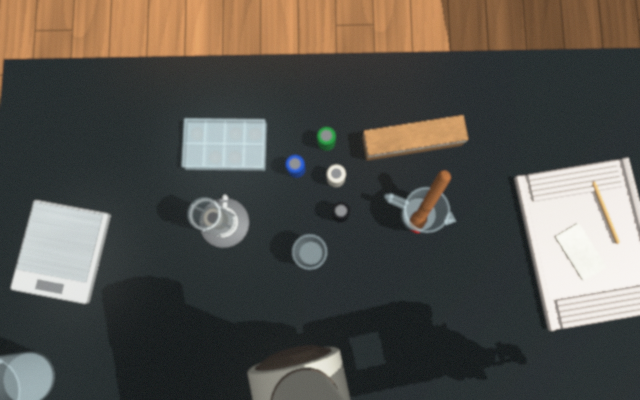

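```bash
cat > h.py <<'E'
from station import manip, viewer
import numpy as np, cv2
from scipy.spatial.transform import Rotation as Ro
def R(q): return Ro.from_quat([q[1],q[2],q[3],q[0]])
def Rdown(jaw, tilt=0, az=0):
    "tool down, jaw axis at world angle jaw (rad); then tilted by tilt about horizontal axis perpendicular to az: z leans toward az"
    x=np.array([np.cos(jaw),np.sin(jaw),0]); z=np.array([0,0,-1.]); y=np.cross(z,x)
    r=Ro.from_matrix(np.stack([x,y,z],1))
    ax=np.array([-np.sin(az),np.cos(az),0])
    return Ro.from_rotvec(-tilt*ax)*r
def go(pos, Rt=None):
    s=manip.sense(); r0=R(s['eef_rot']); Rt=Rt or r0
    print('t',round(s['t'],2),'turn',np.round((r0.inv()*Rt).as_rotvec()/np.radians(8),2),'shift',np.round(r0.inv().apply(np.array(pos)-s['tool_pos'])*1000,1),'F',np.round(s['force'],1),'pos',np.round(s['tool_pos'],4),'open',round(s['opening'],4))
def shot(c,name):
    s=manip.sense(); p,d=viewer.camera(c); cv2.imwrite(f"pics/{name}.png",p[:,:,::-1]); return s,p,d
def backproj(c,d,u,v,s=None):
    ci=viewer.camera_info(c); K=np.array([[ci['fx'],0,ci['cx']],[0,ci['fy'],ci['cy']],[0,0,1]])
    n=cv2.undistortPoints(np.array([[[u,v]]],float),K,np.array(ci['distortion']))[0,0]
    z=d[int(round(v)),int(round(u))] if not np.isscalar(d) else d
    P=np.array([n[0]*z,n[1]*z,z,1])
    if c=='wrist':
        Q=ci['mount']@P; return R(s['eef_rot']).apply(Q[:3])+s['tool_pos']
    return (np.linalg.inv(ci['world_to_cam'])@P)[:3]
def tips(c,names):
    for n in names:
        r=viewer.tip_of(c,n); print(c,n,[(round(x['conf'],2),[round(float(v),4) for v in x['position']]) for x in r[:4]])
E
python3 - <<'E'
from h import *
go([0.60,-0.027,0.23],Rdown(np.radians(-48)))
E
```

```text
t 1.3 turn [ 0.    0.   -2.83] shift [-350.7 -557.2    1.3] F [-0.3  0.5  0. ] pos [ 0.1905 -0.5425  0.2313] open 0.0855
```

```bash
T='[[0,0,-2.8],[-350,-557,0],0]'; python3 -m crank '[[[0,0,-1],[-350,-557,0],0],[[0,0,-2],[-350,-557,0],0],[[0,0,-2.8],[-350,-557,0],0],[[0,0,-2.8],[-350,-557,0],0],[[0,0,-2.8],[-350,-557,0],0]]'
python3 - <<'E'
from h import *
go([0.60,-0.027,0.23],Rdown(np.radians(-48)))
E
```

```text
t: 1.8
tool_pos: [0.347, -0.3451, 0.2315]
eef_rot: [0.0, 0.913, -0.409, 0.0]
force: [1.7, -1.2, 0.4]
opening: 0.0854
t 1.8 turn [-0.   -0.   -0.03] shift [ -68.9 -400.6    1.5] F [ 1.7 -1.2  0.4] pos [ 0.347  -0.3451  0.2315] open 0.0854
```

```bash
python3 -m crank '[[[0,0,0],[-69,-400,0],0],[[0,0,0],[-69,-400,0],0],[[0,0,0],[-69,-400,0],0],[[0,0,0],[-69,-400,0],0],[[0,0,0],[-69,-400,0],0]]'
python3 - <<'E'
from h import *
go([0.60,-0.027,0.23],Rdown(np.radians(-48)))
E
```

```text
t: 2.3
tool_pos: [0.5026, -0.1491, 0.2316]
eef_rot: [-0.0, 0.913, -0.409, 0.0]
force: [0.3, -1.1, 0.4]
opening: 0.0855
t 2.3 turn [-0.   -0.   -0.03] shift [ -26.3 -154.     1.6] F [ 0.3 -1.1  0.4] pos [ 0.5026 -0.1491  0.2316] open 0.0855
```

```bash
python3 -m crank '[[[0,0,0],[-25,-150,0],0],[[0,0,0],[-25,-150,0],0],[[0,0,0],[-25,-150,0],0],[[0,0,0],[-25,-150,0],0],[[0,0,0],[-25,-150,0],0]]'
python3 - <<'E'
from h import *
go([0.60,-0.027,0.23],Rdown(np.radians(-48)))
shot('wrist','w1'); tips('wrist',['upper_mid'])
go([0.652,-0.027,0.13],Rdown(np.radians(-48)))
E
```

```text
t: 2.8
tool_pos: [0.5972, -0.0315, 0.2308]
eef_rot: [0.0, 0.913, -0.408, -0.0]
force: [-0.4, 0.0, -0.2]
opening: 0.0856
t 2.8 turn [ 0.    0.01 -0.02] shift [-1.5 -5.1  0.8] F [-0.4  0.  -0.2] pos [ 0.5972 -0.0315  0.2308] open 0.0856
wrist upper_mid [(0.88, [0.7349, -0.0067, 0.0322]), (0.79, [0.6555, -0.0305, 0.0309]), (0.74, [0.578, -0.0386, 0.028]), (0.47, [0.7382, -0.2032, 0.002])]
t 2.9 turn [ 0.    0.   -0.03] shift [ 32.4 -45.6 101.3] F [-1.2 -0.8 -0.4] pos [ 0.5965 -0.0332  0.2313] open 0.0857
```

View pics/w1.png

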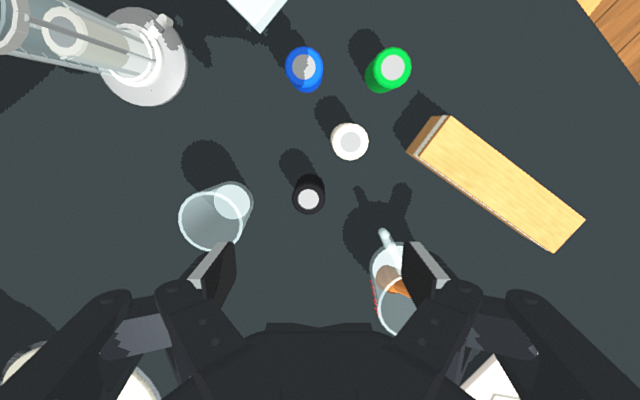

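```bash
cat >> h.py <<'E'
def cloud(c,s,d):
    ci=viewer.camera_info(c); K=np.array([[ci['fx'],0,ci['cx']],[0,ci['fy'],ci['cy']],[0,0,1]])
    vv,uu=np.mgrid[0:400,0:640]; uv=np.stack([uu,vv],-1).reshape(-1,1,2).astype(float)
    n=cv2.undistortPoints(uv,K,np.array(ci['distortion'])).reshape(400,640,2)
    P=np.dstack([n*d[...,None],d,np.ones_like(d)])
    if c=='wrist':
        Q=(P@ci['mount'].T)[...,:3]; Q=R(s['eef_rot']).apply(Q.reshape(-1,3)).reshape(400,640,3)+s['tool_pos']
    else: Q=(P@np.linalg.inv(ci['world_to_cam']).T)[...,:3]
    Q[d==0]=np.nan
    return Q
E
python3 - <<'E'
from h import *
for c in ['wrist','top']:
    s,p,d=shot(c,'x'+c); Q=cloud(c,s,d)
    m=(np.hypot(Q[...,0]-.655,Q[...,1]+.028)<.035)&(Q[...,2]>.05)&(Q[...,2]<.075)
    P=Q[m]; print(c,m.sum(),np.round(np.median(P,0),4),np.round((P.min(0)+P.max(0))/2,4), cv2.minEnclosingCircle((P[:,:2]*1000).astype(np.float32)))
go([0.652,-0.028,0.13],Rdown(np.radians(-48)))
E
```

```text
return _methods._mean(a, axis=axis, dtype=dtype,
  ret = um.true_divide(
Traceback (most recent call last):
ValueError: zero-size array to reduction operation minimum which has no identity
```

```bash
python3 - <<'E'
from h import *
go([0.6538,-0.0276,0.13],Rdown(np.radians(-48)))
E
```

```text
t 3.0 turn [-0.   -0.   -0.04] shift [ 33.6 -46.8 101.6] F [ 0.6 -0.7  0.6] pos [ 0.5964 -0.0336  0.2316] open 0.0852
```

```bash
python3 -m crank '[[[0,0,0],[33.5,-47,0],0],[[0,0,0],[33.5,-47,50],0],[[0,0,0],[33.5,-47,100],0],[[0,0,0],[33.5,-47,100],0]]'
python3 - <<'E'
from h import *
go([0.6538,-0.0276,0.033],Rdown(np.radians(-48)))
E
```

```text
t: 3.4
tool_pos: [0.6512, -0.0268, 0.1249]
eef_rot: [0.001, 0.912, -0.409, -0.005]
force: [-0.9, 0.0, -1.2]
opening: 0.0855
t 3.4 turn [ 0.05  0.06 -0.04] shift [ 3.  -2.  91.8] F [-0.9  0.  -1.2] pos [ 0.6512 -0.0268  0.1249] open 0.0855
```

```bash
python3 -m crank '[[[0,0,0],[0,0,0],0]]'; python3 - <<'E'
from h import *
go([0.6538,-0.0276,0.033],Rdown(np.radians(-48)))
E
```

```text
t: 3.5
tool_pos: [0.654, -0.027, 0.1325]
eef_rot: [0.0, 0.912, -0.409, -0.0]
force: [0.3, -1.0, 1.2]
opening: 0.0855
t 3.5 turn [ 0.    0.   -0.04] shift [ 0.4  0.5 99.5] F [ 0.3 -1.   1.2] pos [ 0.654  -0.027   0.1325] open 0.0855
```

```bash
python3 -m crank '[[[0,0,0],[0,0,40],0],[[0,0,0],[0,0,80],0],[[0,0,0],[0,0,99],0],[[0,0,0],[0,0,99],0],[[0,0,0],[0,0,99],0]]' 30; python3 -m crank '[[[0,0,0],[0,0,0],0.6],[[0,0,0],[0,0,0],0.6],[[0,0,0],[0,0,0],0.7],[[0,0,0],[0,0,0],0.8],[[0,0,0],[0,0,0],0.8]]' 30;python3 - <<'E'
from h import *
go([0.6538,-0.0276,0.033],Rdown(np.radians(-48)))
E
```

```text
t: 4.0
tool_pos: [0.6557, -0.0267, 0.0358]
eef_rot: [-0.001, 0.913, -0.409, 0.002]
force: [-0.2, 0.1, 0.7]
opening: 0.0854
t: 4.5
tool_pos: [0.6547, -0.0262, 0.0335]
eef_rot: [-0.0, 0.913, -0.409, 0.001]
force: [-1.4, 0.1, 8.3]
opening: 0.0388
t 4.5 turn [-0.01 -0.01 -0.03] shift [0.4 1.6 0.4] F [-1.4  0.1  8.3] pos [ 0.6547 -0.0262  0.0335] open 0.0388
```

```bash
python3 -m crank '[[[0,0,0],[0,0,-30],0.8],[[0,0,0],[0,0,-80],0.8],[[0,0,0],[0,0,-130],0.8],[[0,0,0],[0,0,-180],0.8],[[0,0,0],[0,0,-212],0.8]]' ; python3 - <<'E'
from h import *
go([0.6,0.14,0.25],Rdown(np.radians(-48)))
s,p,d=shot('wrist','w2'); Q=cloud('wrist',s,d)
tips('wrist',['tube_mouth','upper_mid'])
E
```

```text
t: 5.0
tool_pos: [0.6545, -0.0262, 0.2489]
eef_rot: [-0.001, 0.913, -0.409, 0.002]
force: [0.6, -0.1, -0.8]
opening: 0.0387
t 5.0 turn [-0.02 -0.02 -0.03] shift [-160.3  -70.    -1.5] F [ 0.6 -0.1 -0.8] pos [ 0.6545 -0.0262  0.2489] open 0.0387
wrist tube_mouth []
wrist upper_mid [(0.92, [0.5746, -0.0385, 0.026]), (0.79, [0.735, -0.0025, 0.0334]), (0.78, [0.6567, -0.0305, 0.2482]), (0.67, [0.6803, 0.0585, 0.0321])]
```

View pics/w2.png

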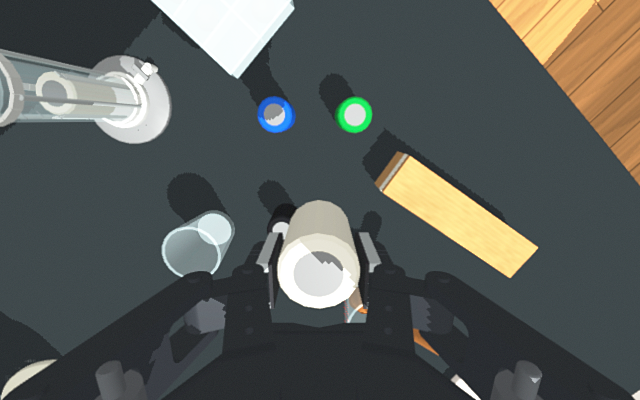

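```bash
python3 - <<'E'
from h import *
go([0.50,0.165,0.27])
E
```

```text
t 5.15 turn [0. 0. 0.] shift [-245.7  -11.9  -23.9] F [ 0.5 -0.1 -1. ] pos [ 0.6549 -0.0263  0.2468] open 0.039
```

```bash
python3 -m crank '[[[0,0,0],[-40,-2,-15],0.8],[[0,0,0],[-90,-5,-24],0.8],[[0,0,0],[-140,-7,-24],0.8],[[0,0,0],[-190,-10,-24],0.8],[[0,0,0],[-245,-12,-24],0.8]]' ;python3 -m crank '[[[0,0,0],[0,0,0],0.8],[[0,0,0],[0,0,0],0.8],[[0,0,0],[0,0,0],0.8]]' ; python3 - <<'E'
from h import *
go([0.557,0.221,0.27],Rdown(np.radians(-48)))
s,p,d=shot('wrist','w3')
tips('wrist',['tube_mouth','tube_floor','column','upper_mid'])
E
```

```text
t: 5.65
tool_pos: [0.5021, 0.161, 0.2668]
eef_rot: [0.0, 0.913, -0.409, -0.001]
force: [0.9, 1.3, -0.5]
opening: 0.0391
t: 5.95
tool_pos: [0.5041, 0.1594, 0.2674]
eef_rot: [0.0, 0.913, -0.409, -0.001]
force: [0.5, -1.0, -1.2]
opening: 0.0389
t 5.95 turn [ 0.01  0.   -0.03] shift [-10.8 -80.5  -2.6] F [ 0.5 -1.  -1.2] pos [0.5041 0.1594 0.2674] open 0.0389
wrist tube_mouth [(0.79, [0.5559, 0.2221, 0.1869])]
wrist tube_floor [(0.94, [0.5616, 0.2227, 0.0199])]
wrist column [(0.87, [0.5561, 0.221, 0.0004])]
wrist upper_mid [(0.92, [0.5753, -0.0364, 0.0256]), (0.8, [0.7349, -0.0013, 0.031]), (0.73, [0.5032, 0.1571, 0.2617]), (0.71, [0.6775, 0.0593, 0.0322])]
```

View pics/w3.png

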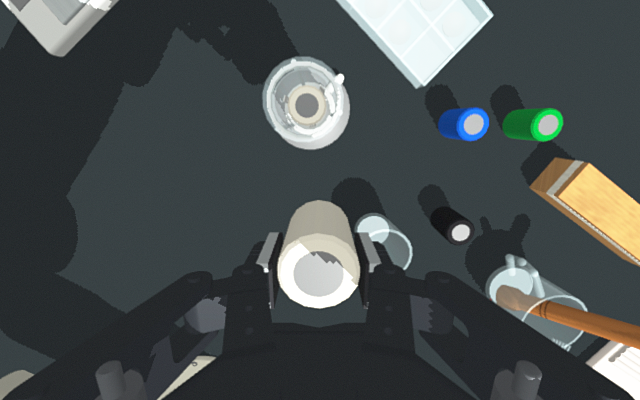

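```bash
python3 - <<'E'
from h import *
s,p,d=shot('wrist','w4'); Q=cloud('wrist',s,d)
cv2.imwrite('pics/w4z.png',cv2.resize(p[40:170,240:370,::-1],None,fx=4.5,fy=4.5,interpolation=cv2.INTER_CUBIC))
near=np.hypot(Q[...,0]-.557,Q[...,1]-.221)<.07
h,e=np.histogram(Q[near][:,2],bins=np.arange(-.01,.21,.01)); print(list(zip(np.round(e,2),h)))
for lo,hi in [(.17,.2),(.09,.13),(.01,.018),(.018,.03)]:
    P=Q[near&(Q[...,2]>lo)&(Q[...,2]<hi)]
    if len(P)>5: print(lo,len(P),np.round(np.median(P,0),4),cv2.minEnclosingCircle((P[:,:2]*1000).astype(np.float32)))
E
```

```text
[(np.float64(-0.01), np.int64(1659)), (np.float64(0.0), np.int64(987)), (np.float64(0.01), np.int64(219)), (np.float64(0.02), np.int64(37)), (np.float64(0.03), np.int64(4)), (np.float64(0.04), np.int64(9)), (np.float64(0.05), np.int64(7)), (np.float64(0.06), np.int64(12)), (np.float64(0.07), np.int64(22)), (np.float64(0.08), np.int64(38)), (np.float64(0.09), np.int64(83)), (np.float64(0.1), np.int64(187)), (np.float64(0.11), np.int64(1264)), (np.float64(0.12), np.int64(146)), (np.float64(0.13), np.int64(152)), (np.float64(0.14), np.int64(137)), (np.float64(0.15), np.int64(173)), (np.float64(0.16), np.int64(180)), (np.float64(0.17), np.int64(502)), (np.float64(0.18), np.int64(2425)), (np.float64(0.19), np.int64(0))]
0.17 2927 [0.5594 0.2277 0.1843] ((557.7705078125, 223.1891326904297), 31.467361450195312)
0.09 1680 [0.5579 0.2259 0.1115] ((557.4306640625, 223.6099090576172), 22.61513900756836)
0.01 193 [0.5531 0.1837 0.0113] ((564.1705932617188, 213.48989868164062), 52.53732681274414)
0.018 63 [0.5706 0.207  0.0206] ((576.802001953125, 214.95391845703125), 39.25965881347656)
```

View pics/w4z.png

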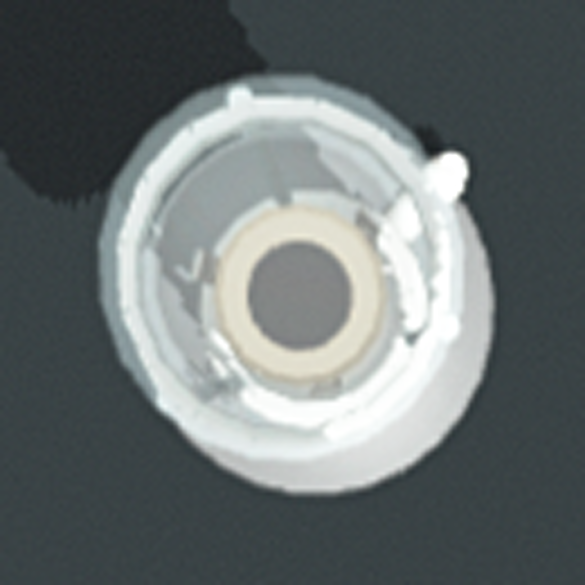

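```bash
python3 - <<'E'
from h import *
s,p,d=shot('wrist','w5'); Q=cloud('wrist',s,d); t=s['tool_pos']
m=np.hypot(Q[...,0]-t[0],Q[...,1]-t[1])<.0235
P=Q[m&(Q[...,2]>t[2]+.012)&(Q[...,2]<t[2]+.04)]
print(len(P),np.round(P.max(0),4),t)
T=P[P[:,2]>np.percentile(P[:,2],97)-.003]
print(len(T),np.round(np.median(T,0),4),cv2.minEnclosingCircle((T[:,:2]*1000).astype(np.float32)))
go([0.5578,0.2232,0.27],Rdown(np.radians(-48)))
E
```

```text
6664 [0.5264 0.1823 0.308 ] [0.50426847 0.15936574 0.26804678]
557 [0.5109 0.1513 0.3061] ((504.2860412597656, 159.34371948242188), 23.467037200927734)
t 6.3 turn [ 0.    0.   -0.04] shift [-11.9 -82.4  -1.9] F [ 0.6 -0.2 -0.2] pos [0.5042 0.1595 0.2681] open 0.0386
```

```bash
python3 - <<'E'
from h import *
s,p,d=shot('wrist','w6'); Q=cloud('wrist',s,d); t=s['tool_pos']
q=R(s['eef_rot']).inv().apply((Q-t).reshape(-1,3)).reshape(400,640,3)
m=np.zeros((400,640),bool); m[230:312,270:368]=1
m&=(np.abs(q[...,0])<.0235)&(np.abs(q[...,1])<.03)
h,e=np.histogram(q[m][:,2]*1000,bins=np.arange(-45,10,3)); print(list(zip(e.tolist(),h.tolist())))
k=e[h.argmax()]/1000
T=q[m&(q[...,2]>k-.004)&(q[...,2]<k+.005)]
print(len(T),T.min(0),T.max(0),np.median(T,0),cv2.minEnclosingCircle((T[:,:2]*1000).astype(np.float32)))
E
```

```text
[(-45, 0), (-42, 13), (-39, 365), (-36, 124), (-33, 145), (-30, 312), (-27, 4659), (-24, 362), (-21, 219), (-18, 166), (-15, 129), (-12, 102), (-9, 90), (-6, 66), (-3, 24), (0, 10), (3, 6), (6, 3)]
5292 [-0.02317359 -0.01892354 -0.03097684] [ 0.02213418  0.02137493 -0.02200671] [-0.00079692 -0.001242   -0.0259101 ] ((-0.4854642152786255, -2.3901329040527344), 24.251365661621094)
```

```bash
python3 -m crank '[[[0,0,0],[-6,-42,0],0.8],[[0,0,0],[-12,-84,0],0.8],[[0,0,0],[-12,-84,0],0.8],[[0,0,0],[-12,-84,0],0.8],[[0,0,0],[-12,-84,0],0.8]]' ;python3 -m crank '[[[0,0,0],[0,0,10],0.8],[[0,0,0],[0,0,20],0.8],[[0,0,0],[0,0,30],0.8],[[0,0,0],[0,0,40],0.8],[[0,0,0],[0,0,40],0.8]]' ; python3 - <<'E'
from h import *
go([0.5578,0.2232,0.194],Rdown(np.radians(-48)))
s,p,d=shot('scene','s1')
cv2.imwrite('pics/s1z.png',cv2.resize(p[130:290,340:500,::-1],None,fx=3.7,fy=3.7,interpolation=cv2.INTER_CUBIC))
E
```

```text
t: 6.85
tool_pos: [0.5583, 0.2243, 0.2684]
eef_rot: [0.0, 0.913, -0.409, -0.0]
force: [-0.1, 0.4, -0.6]
opening: 0.039
t: 7.35
tool_pos: [0.558, 0.2245, 0.2264]
eef_rot: [0.001, 0.913, -0.409, -0.001]
force: [-0.7, 0.2, -1.7]
opening: 0.0391
t 7.35 turn [ 0.02  0.01 -0.03] shift [ 0.9  1.  32.4] F [-0.7  0.2 -1.7] pos [0.558  0.2245 0.2264] open 0.0391
```

View pics/s1z.png

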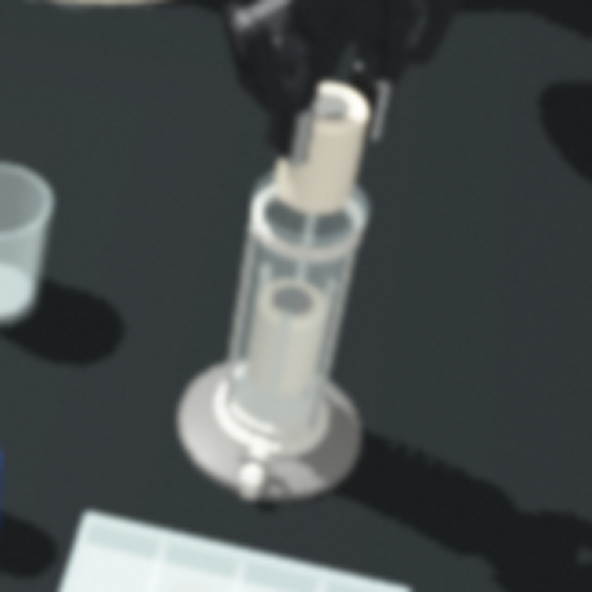

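```bash
python3 -m crank '[[[0,0,0],[0.5,0,8],0.8],[[0,0,0],[0.5,0,14],0.8],[[0,0,0],[0.5,0,18],0.8]]'; python3 -m crank '[[[0,0,0],[0,0,6],0.8],[[0,0,0],[0,0,12],0.8],[[0,0,0],[0,0,14],0.8],[[0,0,0],[0,0,14],0.8]]' ; python3 - <<'E'
from h import *
go([0.5578,0.2232,0.194],Rdown(np.radians(-48)))
s,p,d=shot('scene','s2')
cv2.imwrite('pics/s2z.png',cv2.resize(p[130:290,340:500,::-1],None,fx=3.7,fy=3.7,interpolation=cv2.INTER_CUBIC))
E
```

```text
t: 7.7
tool_pos: [0.5588, 0.2244, 0.2096]
eef_rot: [0.0, 0.913, -0.409, -0.0]
force: [0.5, -0.5, -0.9]
opening: 0.0384
t: 8.1
tool_pos: [0.5588, 0.2244, 0.196]
eef_rot: [0.0, 0.913, -0.409, -0.0]
force: [0.3, -0.1, -1.1]
opening: 0.0389
t 8.1 turn [ 0.    0.   -0.03] shift [0.2 1.6 2. ] F [ 0.3 -0.1 -1.1] pos [0.5588 0.2244 0.196 ] open 0.0389
```

View pics/s2z.png

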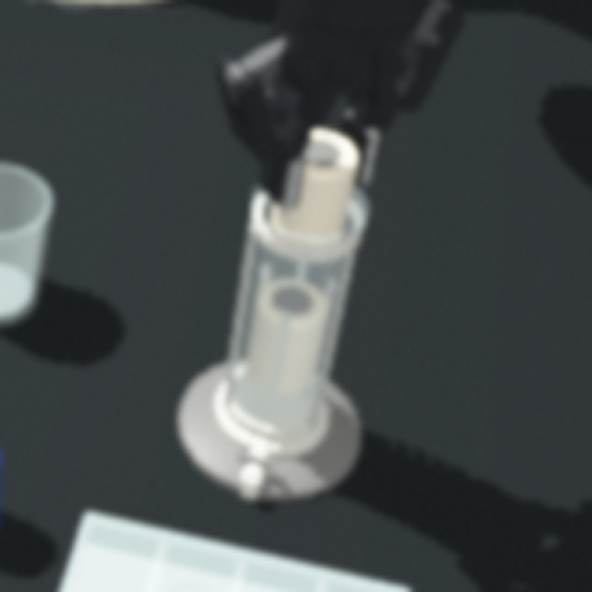

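In, without force. Release and rise.

```bash
python3 -m crank '[[[0,0,0],[0,0,0],0.3],[[0,0,0],[0,0,0],0],[[0,0,0],[0,0,0],0],[[0,0,0],[0,0,-20],0],[[0,0,0],[0,0,-60],0]]'; python3 -m crank '[[[0,0,0],[0,60,-40],0],[[0,0,0],[0,90,-40],0],[[0,0,0],[0,90,-40],0]]' ; python3 - <<'E'
from h import *
go([0.5578,0.2232,0.194],Rdown(np.radians(-48)))
s,p,d=shot('wrist','w7'); Q=cloud('wrist',s,d)
near=np.hypot(Q[...,0]-.5578,Q[...,1]-.2232)<.018
print(np.histogram(Q[near][:,2],bins=np.arange(.1,.21,.01)))
tips('wrist',['upper_mid','rod_mid','rod_top','rod_foot','jug_rim'])
s,p,d=shot('scene','s3')
cv2.imwrite('pics/s3z.png',cv2.resize(p[130:290,340:500,::-1],None,fx=3.7,fy=3.7,interpolation=cv2.INTER_CUBIC))
E
```

```text
t: 8.65
tool_pos: [0.558, 0.2241, 0.2544]
eef_rot: [0.001, 0.913, -0.409, -0.002]
force: [0.3, 0.6, 0.3]
opening: 0.0857
t: 8.95
tool_pos: [0.4896, 0.1625, 0.2998]
eef_rot: [-0.001, 0.912, -0.409, 0.002]
force: [1.2, -0.0, -0.3]
opening: 0.0852
t 8.95 turn [-0.03 -0.02 -0.04] shift [ -0.3 -90.9 106.1] F [ 1.2 -0.  -0.3] pos [0.4896 0.1625 0.2998] open 0.0852
(array([  0,   0,   0,   0,   0,   0, 687, 573,   0,   0]), array([0.1 , 0.11, 0.12, 0.13, 0.14, 0.15, 0.16, 0.17, 0.18, 0.19, 0.2 ]))
wrist upper_mid [(0.91, [0.6777, 0.0605, 0.0334]), (0.82, [0.5749, -0.0387, 0.0271]), (0.77, [0.7372, -0.0046, 0.0358]), (0.6, [0.5585, 0.2237, 0.1397])]
wrist rod_mid [(0.94, [0.5879, -0.2217, 0.0886])]
wrist rod_top [(0.9, [0.6294, -0.2361, 0.1571])]
wrist rod_foot []
wrist jug_rim [(0.64, [0.5656, -0.2124, 0.0981]), (0.24, [0.7377, -0.2025, 0.0016]), (0.21, [0.5598, 0.2243, 0.0218])]
```

View pics/s3z.png

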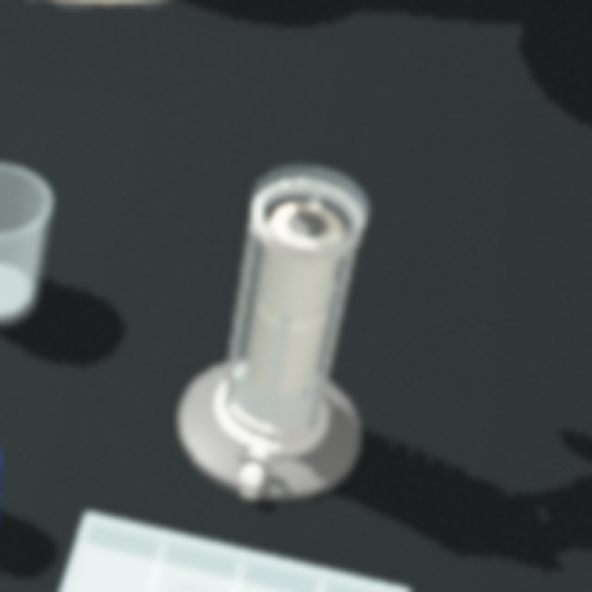

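View pics/w7.png

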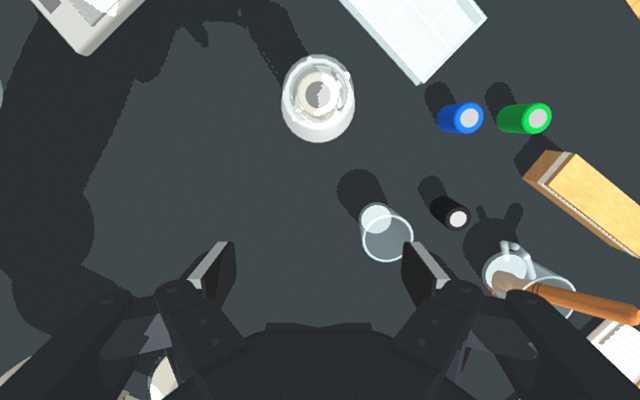

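```bash
python3 - <<'E'
from h import *
go([0.55,-0.20,0.28],Rdown(np.radians(-112)))
E
```

```text
t 9.3 turn [0.01 0.   7.97] shift [310.6 200.   15.4] F [-0.3 -0.1  0.1] pos [0.4922 0.1649 0.2955] open 0.0853
```

```bash
python3 -m crank '[[[0,0,1],[310,200,15],0],[[0,0,2],[310,200,15],0],[[0,0,3],[310,200,15],0],[[0,0,4],[310,200,15],0],[[0,0,5],[310,200,15],0]]'; python3 - <<'E'
from h import *
go([0.55,-0.20,0.28],Rdown(np.radians(-112)))
E
```

```text
t: 9.8
tool_pos: [0.5309, -0.0841, 0.2855]
eef_rot: [0.0, 0.716, -0.698, -0.0]
force: [0.7, 0.7, 0.1]
opening: 0.0856
t 9.8 turn [0.01 0.   2.93] shift [116.3 -16.2   5.5] F [0.7 0.7 0.1] pos [ 0.5309 -0.0841  0.2855] open 0.0856
```

```bash
python3 -m crank '[[[0,0,1],[50,-7,5],0],[[0,0,2],[100,-16,5],0],[[0,0,2.9],[116,-16,5],0],[[0,0,2.9],[116,-16,5],0],[[0,0,2.9],[116,-16,5],0]]'; python3 - <<'E'
from h import *
go([0.55,-0.20,0.28],Rdown(np.radians(-112)))
s,p,d=shot('wrist','w8'); Q=cloud('wrist',s,d)
hsv=cv2.cvtColor(p,cv2.COLOR_RGB2HSV)
tr=viewer.trace('wrist','rod_mid'); print([ (x['conf'],x['region'].sum()) for x in tr])
m=tr[0]['region']; np.save('m.npy',m)
P=Q[m&np.isfinite(Q[...,2])]; P=P[P[:,2]>.1]
print(len(P),P.min(0),P.max(0))
c=np.median(P,0)
for _ in range(3):
    u,sv,vt=np.linalg.svd(P-P.mean(0),full_matrices=False); ax=vt[0]*np.sign(vt[0][2]); r=np.linalg.norm(np.cross(P-P.mean(0),ax),axis=1); P=P[r<.018]
print('axis',ax,'tilt',np.arccos(ax[2]),'az',np.degrees(np.arctan2(ax[1],ax[0])),'mean',P.mean(0),len(P))
t=(P-P.mean(0))@ax; print(t.min(),t.max(),P.mean(0)+ax*t.max())
tips('wrist',['rod_mid','rod_top','rod_foot','jug_rim'])
E
```

```text
t: 10.3
tool_pos: [0.5503, -0.1974, 0.2804]
eef_rot: [-0.0, -0.564, 0.826, 0.001]
force: [0.2, -0.0, -0.2]
opening: 0.0854
t 10.3 turn [0.01 0.   0.09] shift [ 2.5 -0.6  0.4] F [ 0.2 -0.  -0.2] pos [ 0.5503 -0.1974  0.2804] open 0.0854
[(0.55, np.int64(2105))]
1354 [ 0.58208613 -0.24937572  0.10018115] [ 0.63712973 -0.21137612  0.16479808]
axis [ 0.56993188 -0.24829403  0.7832801 ] tilt 0.6708716206725488 az -23.54062031989277 mean [ 0.61254799 -0.23077172  0.14326551] 1354
-0.05406073147904096 0.02558327178267973 [ 0.62712871 -0.23712389  0.16330437]
wrist rod_mid [(0.77, [0.59, -0.2213, 0.0867])]
wrist rod_top [(0.65, [0.6271, -0.2349, 0.1569])]
wrist rod_foot [(0.62, [0.5501, -0.2035, 0.0167])]
wrist jug_rim [(0.8, [0.5667, -0.214, 0.0948])]
```

View pics/w8.png

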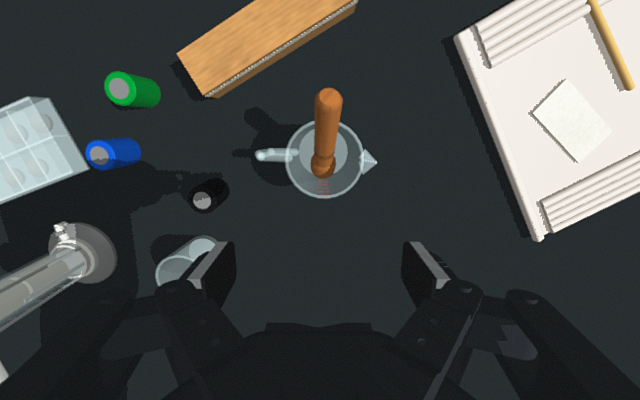

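```bash
python3 - <<'E'
from h import *
go([0.616,-0.232,0.115],Rdown(np.radians(-112)))
E
```

```text
t 10.6 turn [-0.    0.    0.08] shift [  8.8 -74.  166.4] F [ 0.4 -0.  -0.8] pos [ 0.5502 -0.1969  0.2814] open 0.0855
```

```bash
python3 -m crank '[[[0,0,0.1],[4,-37,20],0],[[0,0,0.1],[9,-74,60],0],[[0,0,0.1],[9,-74,100],0],[[0,0,0.1],[9,-74,120],0],[[0,0,0.1],[9,-74,120],0]]'; python3 - <<'E'
from h import *
go([0.616,-0.232,0.115],Rdown(np.radians(-112)))
s,p,d=shot('wrist','w9')
E
```

```text
t: 11.1
tool_pos: [0.6147, -0.2322, 0.1577]
eef_rot: [-0.001, -0.558, 0.83, 0.002]
force: [0.4, -0.3, 0.2]
opening: 0.085
t 11.1 turn [ 0.04  0.   -0.02] shift [-0.7 -1.4 42.7] F [ 0.4 -0.3  0.2] pos [ 0.6147 -0.2322  0.1577] open 0.085
```

View pics/w9.png

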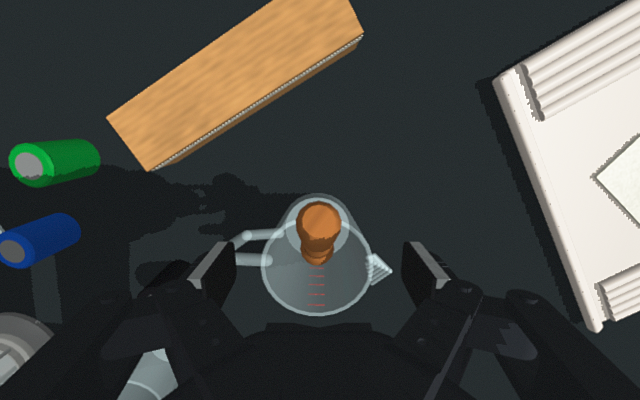

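```bash
python3 -m crank '[[[0,0,0],[0,-1,20],0],[[0,0,0],[0,-1,43],0],[[0,0,0],[0,-1,43],0],[[0,0,0],[0,-1,43],0.4]]' 30; python3 -m crank '[[[0,0,0],[0,0,0],0.7],[[0,0,0],[0,0,0],0.8],[[0,0,0],[0,0,0],0.9],[[0,0,0],[0,0,0],0.95],[[0,0,0],[0,0,0],0.95]]' 60; python3 - <<'E'
from h import *
go([0.616,-0.232,0.115],Rdown(np.radians(-112)))
s,p,d=shot('wrist','w10')
E
```

```text
t: 11.55
tool_pos: [0.6172, -0.2336, 0.1203]
eef_rot: [0.001, -0.558, 0.83, -0.001]
force: [-0.6, -1.2, 0.3]
opening: 0.0733
t: 12.05
tool_pos: [0.6168, -0.2339, 0.1188]
eef_rot: [0.0, -0.557, 0.83, -0.0]
force: [0.1, -2.6, 5.9]
opening: 0.0246
t 12.05 turn [-0.01 -0.   -0.03] shift [-1.4  1.5  3.8] F [ 0.1 -2.6  5.9] pos [ 0.6168 -0.2339  0.1188] open 0.0246
```

View pics/w10.png

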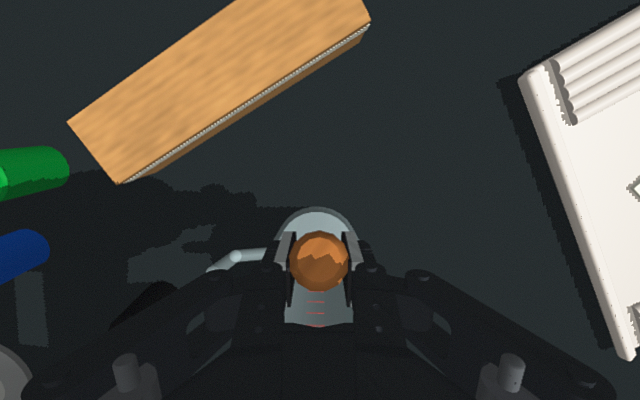

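```bash
python3 -m crank '[[[0,0,0],[0,0,0],0.97],[[0,0,0],[0,-6,-15],0.97],[[0,0,0],[0,-13,-35],0.97],[[0,0,0],[0,-20,-55],0.97],[[0,0,0],[0,-26,-75],0.97]]' 90; python3 - <<'E'
from h import *
go([0.616,-0.232,0.115],Rdown(np.radians(-112)))
s,p,d=shot('scene','s4'); tips('scene',['jug_rim','rod_foot','rod_top'])
cv2.imwrite('pics/s4z.png',cv2.resize(p[90:250,140:340,::-1],None,fx=3.7,fy=3.7,interpolation=cv2.INTER_CUBIC))
E
```

```text
t: 12.6
tool_pos: [0.6408, -0.2434, 0.1936]
eef_rot: [-0.0, -0.557, 0.83, 0.0]
force: [0.8, 0.2, -0.1]
opening: 0.0248
t 12.6 turn [ 0.    0.   -0.03] shift [-1.1 27.2 78.7] F [ 0.8  0.2 -0.1] pos [ 0.6408 -0.2434  0.1936] open 0.0248
scene jug_rim [(0.64, [0.5725, -0.2143, 0.0958])]
scene rod_foot [(0.77, [0.5722, -0.2132, 0.0912])]
scene rod_top [(0.87, [0.6512, -0.2481, 0.2356])]
```

View pics/s4z.png

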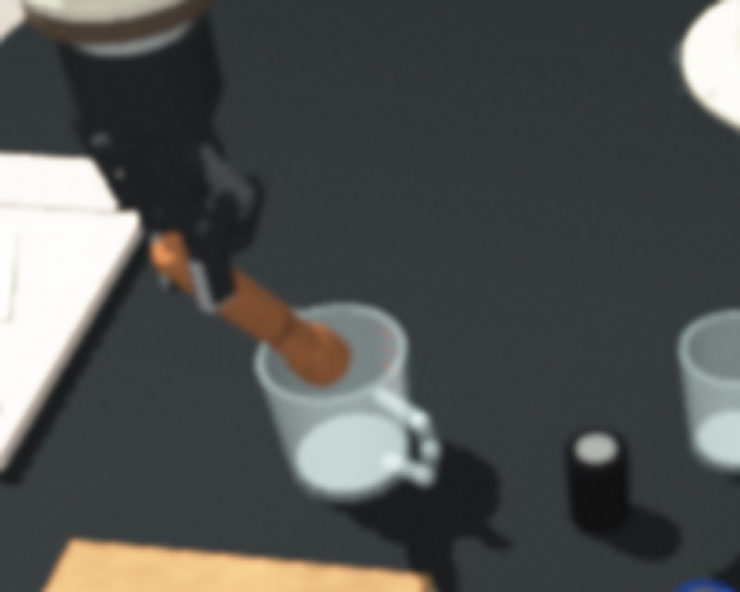

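```bash
python3 -m crank '[[[0,0,0],[0,0,-40],0.97],[[0,0,0],[0,0,-90],0.97],[[0,0,0],[0,0,-140],0.97],[[0,0,0],[0,0,-180],0.97],[[0,0,0],[0,0,-180],0.97]]'; python3 - <<'E'
from h import *
s=manip.sense(); r0=R(s['eef_rot'])
ax=np.array([0.6512-.5722,-.2481+.2132,.2356-.0912]); ax/=np.linalg.norm(ax)
rt=r0.inv().apply(ax); print('rod axis in tool',rt)
v=np.cross(ax,[0,0,1]); v=v/np.linalg.norm(v)*np.arccos(ax[2])
RT=Ro.from_rotvec(v)*r0
go([0.5,-0.2,0.40],RT)
s,p,d=shot('scene','s5'); tips('scene',['rod_foot','rod_top','rod_mid'])
s,p,d=shot('top','s5t'); tips('top',['rod_foot','rod_top','rod_mid'])
E
```

```text
t: 13.3
tool_pos: [0.641, -0.2435, 0.3781]
eef_rot: [0.002, -0.557, 0.83, -0.003]
force: [0.0, 0.1, -0.3]
opening: 0.0241
rod axis in tool [ 0.0146307  -0.51872948 -0.85481324]
t 13.3 turn [3.86 0.11 0.  ] shift [ 13.1 146.8 -22.8] F [ 0.   0.1 -0.3] pos [ 0.641  -0.2435  0.3781] open 0.0241
scene rod_foot [(0.84, [0.5766, -0.2129, 0.2727]), (0.34, [0.553, 0.2176, 0.1879])]
scene rod_top [(0.93, [0.653, -0.2451, 0.4214]), (0.43, [0.5699, -0.2124, 0.097])]
scene rod_mid [(0.78, [0.6112, -0.2332, 0.343])]
top rod_foot []
top rod_top [(0.61, [0.6546, -0.2509, 0.4129]), (0.36, [0.5717, -0.2086, 0.0968])]
top rod_mid [(0.8, [0.6095, -0.2351, 0.3385])]
```

```bash
python3 -m crank '[[[1,0,0],[0,50,0],0.97],[[2,0,0],[0,90,0],0.97],[[3,0,0],[0,120,0],0.97],[[3.75,0.1,0],[0,120,0],0.97],[[3.75,0.1,0],[0,120,0],0.97]]'; python3 - <<'E'
from h import *
s=manip.sense(); r0=R(s['eef_rot'])
RT=Ro.from_rotvec([0,0,np.radians(44)])*r0
go([0.50,0.19,0.40],RT)
print(s['joints'])
s,p,d=shot('scene','s6'); tips('scene',['rod_foot','rod_top','rod_mid'])
cv2.imwrite('pics/s6z.png',cv2.resize(p[0:250,140:460,::-1],None,fx=2.2,fy=2.2,interpolation=cv2.INTER_CUBIC))
E
```

```text
t: 14.2
tool_pos: [0.5282, -0.1973, 0.3737]
eef_rot: [0.139, -0.538, 0.802, -0.22]
force: [0.9, -0.9, 0.1]
opening: 0.0241
t 14.2 turn [ 0.08 -2.76 -4.75] shift [-346.8  134.8 -114.4] F [ 0.9 -0.9  0.1] pos [ 0.5282 -0.1973  0.3737] open 0.0241
[-0.52638404 -0.23057093  1.6079078   0.05882914  1.24051451  1.42861558]
scene rod_foot [(0.96, [0.5178, -0.1937, 0.2437]), (0.61, [0.7317, 0.2247, -0.005])]
scene rod_top [(0.59, [0.5206, -0.1922, 0.4155])]
scene rod_mid [(0.64, [0.5142, -0.1941, 0.33]), (0.24, [0.7326, 0.2212, -0.0032])]
```

View pics/s6z.png

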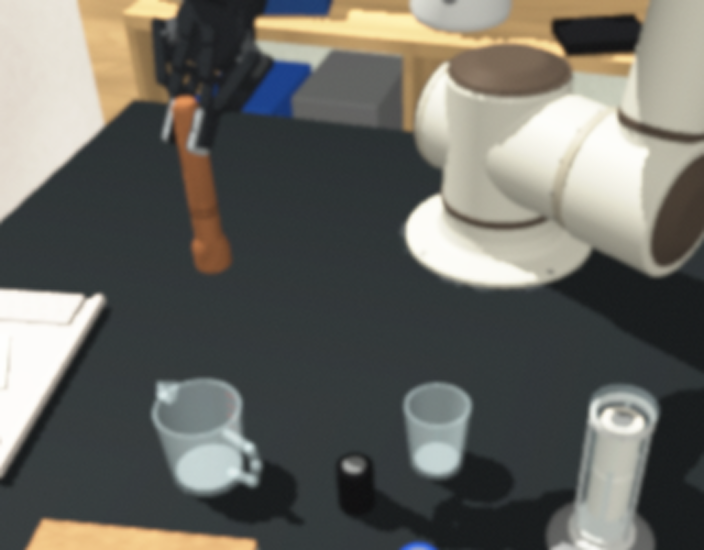

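```bash
python3 - <<'E'
from h import *
s=manip.sense(); r0=R(s['eef_rot'])
RT=Ro.from_rotvec([0,0,np.radians(44)])*r0
go([0.568,0.228,0.376],RT)
for f in (.2,.4,.6,.8):
    print((r0.inv()*Ro.from_rotvec([0,0,np.radians(44)*f])*r0).as_rotvec()/np.radians(8))
E
```

```text
t 14.4 turn [ 0.07 -2.74 -4.77] shift [-408.2  105.6  -69.6] F [ 0.5  0.4 -0.5] pos [ 0.5287 -0.1975  0.3736] open 0.0242
[ 0.01451221 -0.54726631 -0.95409066]
[ 0.02902442 -1.09453262 -1.90818131]
[ 0.04353663 -1.64179893 -2.86227197]
[ 0.05804884 -2.18906525 -3.81636262]
```

```bash
python3 -m crank '[[[0,-0.3,-0.53],[-45,12,-8],0.97],[[0,-0.6,-1.06],[-90,23,-15],0.97],[[0,-0.9,-1.6],[-135,35,-23],0.97],[[0,-1.2,-2.1],[-180,47,-31],0.97],[[0,-1.5,-2.65],[-225,58,-38],0.97]]'; python3 - <<'E'
from h import *
s=manip.sense(); r0=R(s['eef_rot']); print(r0.as_matrix(),s['joints'])
RT=Ro.from_rotvec([0,0,np.radians(20)])*r0
go([0.568,0.228,0.376],RT)
E
```

```text
t: 14.9
tool_pos: [0.5527, 0.0382, 0.3748]
eef_rot: [-0.178, 0.698, -0.67, 0.181]
force: [0.4, -1.0, -0.5]
opening: 0.024
[[ 0.03667886 -0.87026299  0.4912199 ]
 [-0.99922675 -0.03890455  0.00568647]
 [ 0.01416197 -0.49104864 -0.87101703]] [-0.10330598 -0.24335623  1.61123297  0.05911357  1.26351777  1.42389523]
t 14.9 turn [ 0.04 -1.23 -2.18] shift [-189.1  -21.3    7.6] F [ 0.4 -1.  -0.5] pos [0.5527 0.0382 0.3748] open 0.024
```

```bash
python3 -m crank '[[[0,-0.3,-0.53],[-45,-5,2],0.97],[[0,-0.6,-1.06],[-90,-10,4],0.97],[[0,-0.9,-1.6],[-135,-15,5],0.97],[[0,-1.2,-2.1],[-180,-20,7],0.97],[[0,-1.2,-2.1],[-185,-20,7],0.97]]'; python3 -m crank '[[[0,0,0],[0,0,0],0.97],[[0,0,0],[0,0,0],0.97]]'; python3 - <<'E'
from h import *
s=manip.sense()
go([0.568,0.228,0.376])
s,p,d=shot('scene','s7'); tips('scene',['rod_foot','rod_top','rod_mid'])
cv2.imwrite('pics/s7z.png',cv2.resize(p[20:270,320:520,::-1],None,fx=2.4,fy=2.4,interpolation=cv2.INTER_CUBIC))
s,p,d=shot('top','s7t'); tips('top',['rod_foot','rod_top','rod_mid'])
cv2.imwrite('pics/s7tz.png',cv2.resize(p[120:280,120:320,::-1],None,fx=3.4,fy=3.4,interpolation=cv2.INTER_CUBIC))
s,p,d=shot('wrist','s7w'); tips('wrist',['rod_foot','rod_top','rod_mid','tube_mouth'])
E
```

```text
t: 15.4
tool_pos: [0.5675, 0.2259, 0.3747]
eef_rot: [-0.205, 0.801, -0.543, 0.145]
force: [-0.5, 0.1, -0.5]
opening: 0.0239
t: 15.6
tool_pos: [0.5669, 0.2216, 0.3752]
eef_rot: [-0.204, 0.8, -0.545, 0.147]
force: [0.3, -0.3, -1.0]
opening: 0.0239
t 15.6 turn [0. 0. 0.] shift [-5.6 -3.3  0.8] F [ 0.3 -0.3 -1. ] pos [0.5669 0.2216 0.3752] open 0.0239
scene rod_foot [(0.77, [0.5567, 0.2174, 0.2475])]
scene rod_top [(0.7, [0.5573, 0.2228, 0.417])]
scene rod_mid [(0.95, [0.5559, 0.2156, 0.3322]), (0.66, [0.5548, 0.2183, 0.1846])]
top rod_foot [(0.75, [0.5548, 0.2204, 0.2478])]
top rod_top [(0.69, [0.5589, 0.2178, 0.4208])]
top rod_mid [(0.84, [0.5548, 0.2131, 0.3351]), (0.19, [0.557, 0.2223, 0.1837])]
wrist rod_foot []
wrist rod_top [(0.57, [0.5553, 0.2236, 0.4144])]
wrist rod_mid []
wrist tube_mouth []
```

View pics/s7z.png

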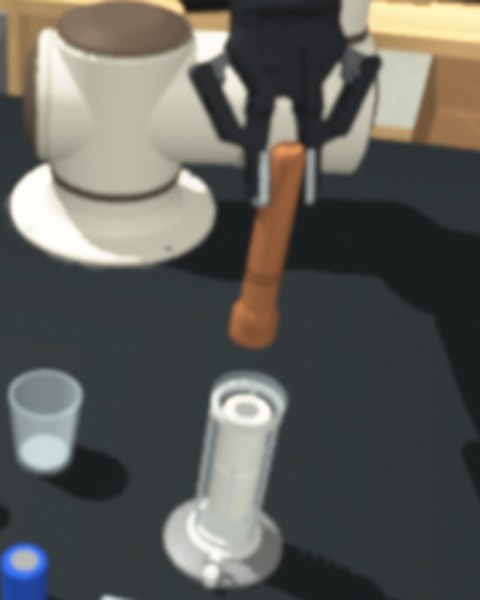

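View pics/s7w.png

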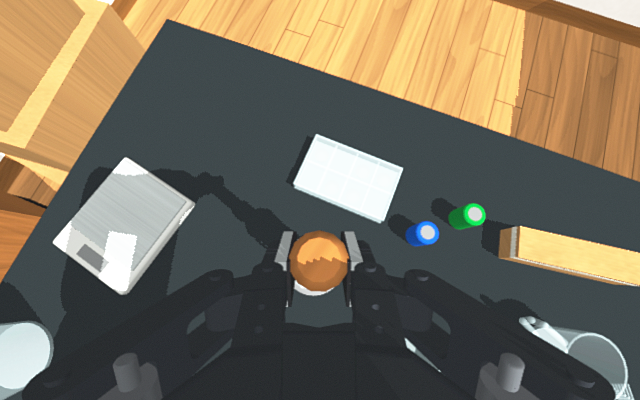

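View pics/s7tz.png

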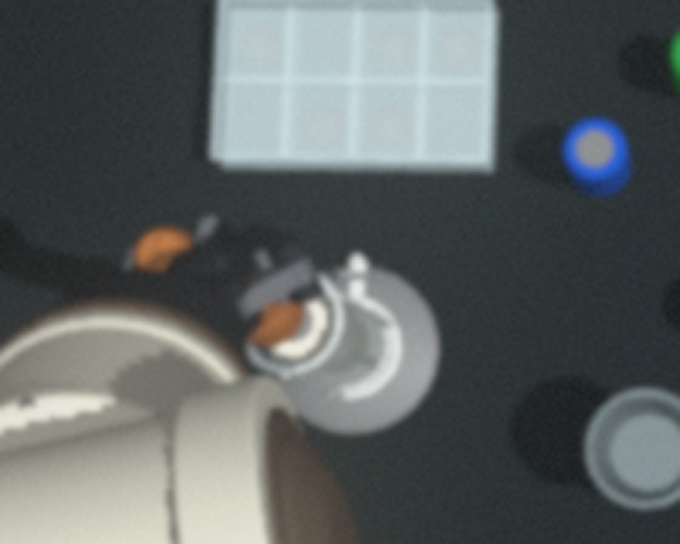

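```bash
cat > rodfit.py <<'E'
from h import *
from scipy.optimize import least_squares
def fit(c,zlo,zhi,ctr=(.557,.221)):
    s,p,d=shot(c,'rf'); Q=cloud(c,s,d); hsv=cv2.cvtColor(p,cv2.COLOR_RGB2HSV)
    m=(hsv[...,0]<16)&(hsv[...,1]>90)&(np.hypot(Q[...,0]-ctr[0],Q[...,1]-ctr[1])<.06)
    m=cv2.erode(m.astype(np.uint8),np.ones((2,2)))>0
    out=[]
    M=m&(Q[...,2]>zlo)&(Q[...,2]<zhi); P=Q[M]
    if len(P)<30: print(c,'few',len(P)); return
    f=lambda x: np.hypot(P[:,0]-x[0]-x[2]*(P[:,2]-zlo),P[:,1]-x[1]-x[3]*(P[:,2]-zlo))-.013
    r=least_squares(f,[ctr[0],ctr[1],0,0],loss='soft_l1',f_scale=.001); x=r.x
    print(c,len(P),'at z',zlo,np.round(x[:2],4),'slope',np.round(x[2:],3),'rms',np.sqrt(np.mean(r.fun**2)),'zmin/max',np.nanmin(Q[m][:,2]),np.nanmax(Q[m][:,2]))
def mouth(c,ctr=(.5578,.2232)):
    s,p,d=shot(c,'rf'); Q=cloud(c,s,d)
    m=(np.hypot(Q[...,0]-ctr[0],Q[...,1]-ctr[1])<.04)&(Q[...,2]>.178)&(Q[...,2]<.192)
    P=Q[m]; print(c,'mouth',len(P), cv2.minEnclosingCircle((P[:,:2]*1000).astype(np.float32)) if len(P)>5 else '')
E
python3 - <<'E'
from rodfit import *
fit('scene',.28,.37); mouth('scene'); fit('top',.28,.37); mouth('top')
print(manip.sense()['t'])
E
```

```text
scene 540 at z 0.28 [0.5536 0.2159] slope [0.033 0.018] rms 0.001030731669583259 zmin/max 0.2469623755755277 0.41675543273308585
scene mouth 313 ((557.8671264648438, 223.08551025390625), 31.68069076538086)
top few 10
top mouth 182 ((555.42919921875, 223.44198608398438), 30.616605758666992)
16.45
```

```bash
python3 - <<'E'
from h import *
s=manip.sense(); r0=R(s['eef_rot'])
ax=np.array([.033,.018,1]); ax/=np.linalg.norm(ax)
D=Ro.from_rotvec(np.cross(ax,[0,0,1])); off=np.array([.5525,.2153,.247])-s['tool_pos']
t=np.array([.5579,.2231,.225])-D.apply(off)
go(t,D*r0); print(t, r0.inv().apply([0,0,-.01]))
E
```

```text
t 16.45 turn [ 0.27 -0.03  0.02] shift [-5.   7.8 20.2] F [ 0.4  0.8 -0.6] pos [0.5662 0.2221 0.3754] open 0.0241
[0.56736375 0.22754816 0.35389777] [-0.00012118  0.00488518  0.0087247 ]
```

```bash
python3 -m crank '[[[0.13,0,0],[-2.5,4,10],0.97],[[0.27,0,0],[-5,8,20],0.97],[[0.27,0,0],[-5,8,20],0.97],[[0.27,0,0],[-5,8,20],0.97]]'; python3 - <<'E'
from rodfit import *
fit('scene',.26,.345)
go([0.5674,.2275,.354])
tips('scene',['rod_foot'])
s,p,d=shot('scene','s8')
cv2.imwrite('pics/s8z.png',cv2.resize(p[20:270,320:520,::-1],None,fx=2.4,fy=2.4,interpolation=cv2.INTER_CUBIC))
E
```

```text
t: 16.85
tool_pos: [0.567, 0.2274, 0.3544]
eef_rot: [-0.22, 0.796, -0.542, 0.157]
force: [0.9, 0.7, -0.7]
opening: 0.0243
scene 512 at z 0.26 [0.5578 0.2225] slope [-0.005  0.009] rms 0.0009840634517335977 zmin/max 0.22546447922416923 0.3955214549850146
t 16.9 turn [0. 0. 0.] shift [0.  0.3 0.8] F [ 0.   0.1 -1. ] pos [0.5672 0.2275 0.3548] open 0.024
scene rod_foot [(0.6, [0.5586, 0.2225, 0.2249])]
```

View pics/s8z.png

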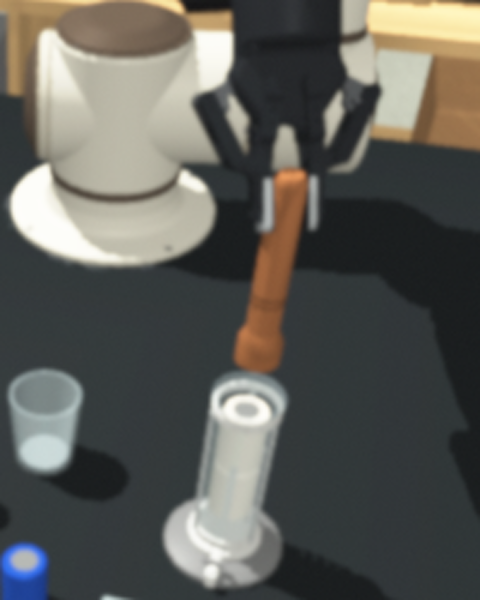

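```bash
python3 -m crank '[[[0,0,0],[0,5,9],0.97],[[0,0,0],[0,10,18],0.97],[[0,0,0],[0,15,27],0.97],[[0,0,0],[0,20,35.5],0.97],[[0,0,0],[0,22.5,40],0.97]]'; python3 -m crank '[[[0,0,0],[0,0,0],0.97],[[0,0,0],[0,0,0],0.97]]'; python3 - <<'E'
from rodfit import *
fit('scene',.22,.29)
go([0.5674,.2275,.304])
E
```

```text
t: 17.5
tool_pos: [0.5686, 0.2275, 0.3064]
eef_rot: [-0.22, 0.796, -0.542, 0.157]
force: [-0.3, 1.0, -0.9]
opening: 0.0245
t: 17.7
tool_pos: [0.5689, 0.2276, 0.3084]
eef_rot: [-0.22, 0.796, -0.542, 0.158]
force: [1.0, 0.6, 0.1]
opening: 0.024
scene 366 at z 0.22 [0.5598 0.2226] slope [-0.008  0.01 ] rms 0.0011083882383367601 zmin/max 0.1812887204175736 0.35116806123232697
t 17.75 turn [0. 0. 0.] shift [-0.5  3.7  3.2] F [ 0.7  0.2 -0.8] pos [0.569  0.2276 0.3087] open 0.0241
```

```bash
python3 -m crank '[[[0,0,0],[0,2.5,3],0.97],[[0,0,0],[0,5.5,7],0.97],[[0,0,0],[0,5.5,7],0.97]]'; python3 - <<'E'
from rodfit import *
fit('scene',.22,.29)
go([0.5674,.2275,.299])
E
```

```text
t: 18.05
tool_pos: [0.5677, 0.2271, 0.2987]
eef_rot: [-0.22, 0.796, -0.542, 0.157]
force: [-0.2, -0.9, -0.8]
opening: 0.0241
scene 377 at z 0.22 [0.5585 0.2224] slope [-0.002  0.004] rms 0.0010119254791459992 zmin/max 0.17357312986307727 0.3414707696271204
t 18.1 turn [0. 0. 0.] shift [-0.6  0.1 -0.2] F [ 0.4  0.5 -1.1] pos [0.5678 0.227  0.2989] open 0.0241
```

```bash
python3 -m crank '[[[0,0,0],[0,0.7,1.3],0.97],[[0,0,0],[0,0.7,1.3],0.97],[[0,0,0],[0,0.7,1.3],0.97]]'; python3 - <<'E'
from rodfit import *
go([0.5674,.2275,.297]); fit('scene',.22,.29)
E
```

```text
t: 18.4
tool_pos: [0.568, 0.2271, 0.298]
eef_rot: [-0.22, 0.796, -0.542, 0.158]
force: [-0.3, 0.4, 1.2]
opening: 0.0239
t 18.4 turn [0. 0. 0.] shift [-0.6  0.9  0.6] F [-0.3  0.4  1.2] pos [0.568  0.2271 0.298 ] open 0.0239
scene 356 at z 0.22 [0.5587 0.2225] slope [0.001 0.003] rms 0.0010315217940545238 zmin/max 0.1747403745085634 0.340239426006774
```

```bash
python3 -m crank '[[[0,0,0],[0,0,0],0.85],[[0,0,0],[0,0,0],0.7],[[0,0,0],[0,0,0],0.5],[[0,0,0],[0,0,0],0.2],[[0,0,0],[0,0,0],0]]' 20; python3 - <<'E'
from rodfit import *
go([0.5674,.2275,.297]); fit('scene',.22,.29)
s,p,d=shot('scene','s9')
cv2.imwrite('pics/s9z.png',cv2.resize(p[20:270,320:520,::-1],None,fx=2.4,fy=2.4,interpolation=cv2.INTER_CUBIC))
E
```

```text
t: 18.95
tool_pos: [0.5679, 0.2271, 0.2977]
eef_rot: [-0.22, 0.796, -0.542, 0.158]
force: [-0.8, 0.1, 0.0]
opening: 0.0684
t 18.95 turn [0. 0. 0.] shift [-0.6  0.7  0.4] F [-0.8  0.1  0. ] pos [0.5679 0.2271 0.2977] open 0.0684
scene 367 at z 0.22 [0.559  0.2221] slope [-0.011  0.   ] rms 0.0010088542217085176 zmin/max 0.1737098439861513 0.3406167460509483
```

View pics/s9z.png

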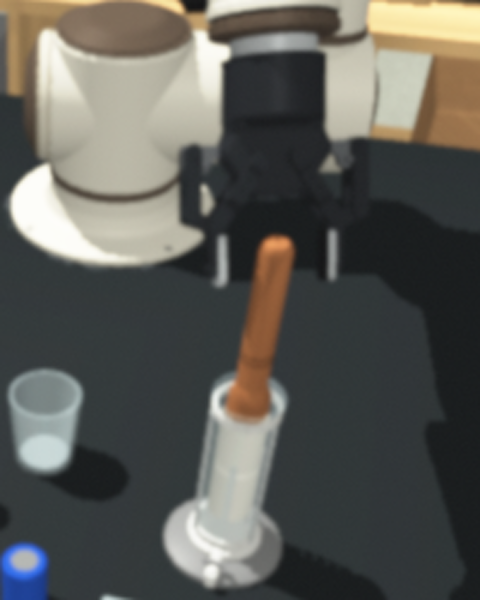

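```bash
python3 -m crank '[[[0,0,0],[0,0,-20],0],[[0,0,0],[0,0,-50],0],[[0,0,0],[0,0,-90],0],[[0,0,0],[0,0,-110],0],[[0,0,0],[0,0,-110],0]]'; python3 - <<'E'
from rodfit import *
fit('scene',.22,.33); mouth('scene')
s=manip.sense(); x=R(s['eef_rot']).as_matrix()[:,0]; jaw=np.arctan2(x[1],x[0]); print(jaw)
go([0.53,.21,.44],Rdown(jaw)); print(s['joints'])
tips('scene',['rod_foot','rod_top','upper_mid','lower_mid','jug_rim'])
E
```

```text
t: 19.55
tool_pos: [0.5137, 0.2072, 0.3953]
eef_rot: [-0.222, 0.795, -0.542, 0.159]
force: [1.1, 0.5, 0.6]
opening: 0.0854
scene 622 at z 0.22 [0.5586 0.2222] slope [-0.002  0.002] rms 0.0010324165374585856 zmin/max 0.17481559747819586 0.34038295989429146
scene mouth 318 ((558.6635131835938, 222.1067657470703), 32.046966552734375)
-1.1997392330345953
t 19.65 turn [-3.93 -0.08  0.02] shift [  3.8 -38.7 -33.3] F [-0.4 -0.5 -1.2] pos [0.5142 0.2073 0.3913] open 0.0853
[ 0.19714905 -0.26215577  1.60404989  0.0841801   1.25768136  1.38980044]
scene rod_foot [(0.98, [0.5604, 0.2251, 0.1718])]
scene rod_top [(0.93, [0.5577, 0.2264, 0.3428])]
scene upper_mid [(0.98, [0.7388, -0.007, 0.0307]), (0.9, [0.6768, 0.0642, 0.0283])]
scene lower_mid []
scene jug_rim [(0.59, [0.5655, -0.2135, 0.0966])]
```

```bash
python3 -m crank '[[[-1,0,0],[4,-15,-30],0],[[-2,0,0],[4,-39,-33],0],[[-3,0,0],[4,-39,-33],0],[[-3.93,-0.1,0],[4,-39,-33],0],[[-3.93,-0.1,0],[4,-39,-33],0]]'; python3 -m crank '[[[0,0,0],[0,0,0],0]]'; python3 - <<'E'
from rodfit import *
go([0.5585,.2225,.40],Rdown(-1.2))
E
```

```text
t: 20.4
tool_pos: [0.5328, 0.2106, 0.4363]
eef_rot: [0.004, 0.826, -0.563, -0.004]
force: [0.6, -1.1, -2.2]
opening: 0.0855
t: 20.5
tool_pos: [0.5317, 0.2104, 0.4382]
eef_rot: [0.0, 0.827, -0.563, -0.001]
force: [0.1, 0.6, 0.2]
opening: 0.0852
t 20.5 turn [0.01 0.01 0.03] shift [ -1.4 -29.5  38.2] F [0.1 0.6 0.2] pos [0.5317 0.2104 0.4382] open 0.0852
```

```bash
python3 -m crank '[[[0,0,0],[-1,-15,15],0],[[0,0,0],[-1.5,-29.5,38],0],[[0,0,0],[-1.5,-29.5,38],0],[[0,0,0],[-1.5,-29.5,38],0]]'; python3 - <<'E'
from rodfit import *
s,p,d=shot('wrist','w11')
fit('scene',.22,.33)
go([0.5585,.2225,.293],Rdown(-1.2))
E
```

```text
t: 20.9
tool_pos: [0.5566, 0.2222, 0.4027]
eef_rot: [-0.001, 0.827, -0.563, -0.0]
force: [-0.4, -0.6, -0.1]
opening: 0.0854
scene 615 at z 0.22 [0.5586 0.2223] slope [-0.001  0.   ] rms 0.0010396751090575194 zmin/max 0.17177418140355194 0.3407041527182657
t 21.0 turn [-0.02  0.01  0.03] shift [  0.4  -1.6 110.9] F [-0.8 -0.4 -0.2] pos [0.5567 0.2221 0.4039] open 0.0848
```

View pics/w11.png

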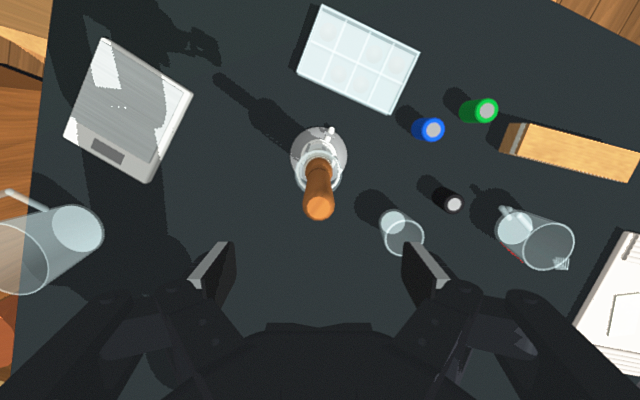

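```bash
python3 -m crank '[[[0,0,0],[0,-1.5,35],0],[[0,0,0],[0,-1.5,75],0],[[0,0,0],[0,-1.5,109],0],[[0,0,0],[0,-1.5,109],0],[[0,0,0],[0,-1.5,109],0]]'; python3 -m crank '[[[0,0,0],[0,0,0],0.4],[[0,0,0],[0,0,0],0.6],[[0,0,0],[0,0,0],0.75],[[0,0,0],[0,0,0],0.85],[[0,0,0],[0,0,0],0.97]]' 30;  python3 -m crank '[[[0,0,0],[0,0,0],1],[[0,0,0],[0,0,0],1]]' 100; python3 - <<'E'
from rodfit import *
go([0.5585,.2225,.293],Rdown(-1.2))
fit('scene',.2,.27)
s,p,d=shot('wrist','w12')
E
```

```text
t: 21.5
tool_pos: [0.5585, 0.2228, 0.2954]
eef_rot: [-0.001, 0.826, -0.563, 0.0]
force: [0.1, 0.3, 1.4]
opening: 0.0854
t: 22.0
tool_pos: [0.5586, 0.2229, 0.2936]
eef_rot: [-0.0, 0.826, -0.563, -0.0]
force: [0.5, 0.2, 2.9]
opening: 0.0251
t: 22.2
tool_pos: [0.5586, 0.2229, 0.2935]
eef_rot: [-0.0, 0.826, -0.563, -0.001]
force: [0.5, -0.4, 3.9]
opening: 0.0235
t 22.2 turn [0.   0.01 0.03] shift [0.3 0.2 0.5] F [ 0.5 -0.4  3.9] pos [0.5586 0.2229 0.2935] open 0.0235
scene 348 at z 0.2 [0.5589 0.2218] slope [-0.005  0.007] rms 0.001022893391393373 zmin/max 0.17471277385281736 0.33987839293584066
```

View pics/w12.png

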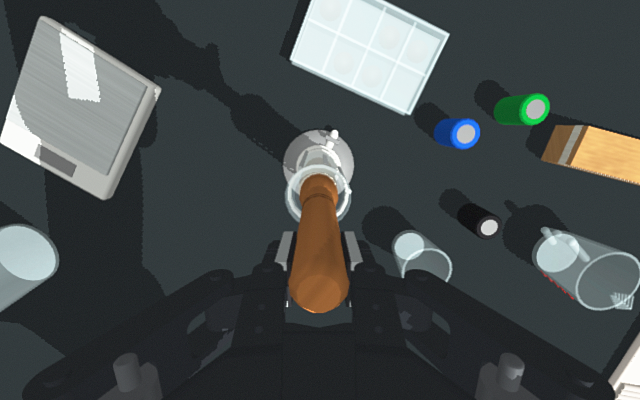

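```bash
python3 -m crank '[[[0,0,0],[0,0,4],1],[[0,0,0],[0,0,8],1],[[0,0,0],[0,0,12],1],[[0,0,0],[0,0,16],1]]'; python3 -m crank '[[[0,0,0],[0,0,3],1],[[0,0,0],[0,0,6],1],[[0,0,0],[0,0,6],1]]'; python3 - <<'E'
from rodfit import *
go([0.5585,.2225,.293],Rdown(-1.2))
fit('scene',.2,.25)
E
```

```text
t: 22.7
tool_pos: [0.5585, 0.2229, 0.2768]
eef_rot: [-0.0, 0.827, -0.563, -0.001]
force: [-0.2, -0.6, 3.9]
opening: 0.0241
t: 23.0
tool_pos: [0.5583, 0.2229, 0.2706]
eef_rot: [0.0, 0.826, -0.563, -0.001]
force: [-0.2, 0.9, -0.7]
opening: 0.0241
t 23.0 turn [0.01 0.01 0.03] shift [  0.4   0.  -22.4] F [-0.2  0.9 -0.7] pos [0.5583 0.2229 0.2706] open 0.0241
scene 237 at z 0.2 [0.5584 0.222 ] slope [0.003 0.002] rms 0.0011424083728244908 zmin/max 0.17116936306018682 0.3172310340763107
```

```bash
python3 -m crank '[[[0,0,0],[0,0,2],1],[[0,0,0],[0,0,4],1]]'; python3 -m crank '[[[0,0,0],[0,0,1.5],1],[[0,0,0],[0,0,1.5],1]]'; python3 - <<'E'
from rodfit import *
go([0.5585,.2225,.293],Rdown(-1.2))
fit('scene',.2,.25)
E
```

```text
t: 23.25
tool_pos: [0.5586, 0.2229, 0.2673]
eef_rot: [-0.0, 0.827, -0.563, -0.001]
force: [-0.7, 0.0, 3.9]
opening: 0.024
t: 23.45
tool_pos: [0.5587, 0.223, 0.2667]
eef_rot: [-0.001, 0.827, -0.563, -0.0]
force: [-1.4, 0.0, 11.5]
opening: 0.0239
t 23.45 turn [-0.01  0.01  0.03] shift [  0.3   0.4 -26.3] F [-1.4  0.  11.5] pos [0.5587 0.223  0.2667] open 0.0239
scene 242 at z 0.2 [0.5589 0.2221] slope [-0.004 -0.   ] rms 0.00103741322576132 zmin/max 0.15556347693546624 0.3138550652374437
```

```bash
python3 -m crank '[[[0,0,0],[0,0,1],1],[[0,0,0],[0,0,1],1]]' 120; python3 -m crank '[[[0,0,0],[0,0,1],1],[[0,0,0],[0,0,1],1]]';  python3 -m crank '[[[0,0,0],[0,0,1],1],[[0,0,0],[0,0,1],1]]'; python3 - <<'E'
from rodfit import *
go([0.5585,.2225,.293],Rdown(-1.2))
fit('scene',.2,.25)
s,p,d=shot('scene','s10')
cv2.imwrite('pics/s10z.png',cv2.resize(p[120:280,350:480,::-1],None,fx=3.7,fy=3.7,interpolation=cv2.INTER_CUBIC))
E
```

```text
t: 23.7
tool_pos: [0.5589, 0.2231, 0.2668]
eef_rot: [-0.001, 0.826, -0.563, 0.0]
force: [-2.0, -0.5, 20.7]
opening: 0.0238
t: 23.9
tool_pos: [0.5591, 0.2231, 0.2667]
eef_rot: [-0.002, 0.827, -0.563, 0.001]
force: [-1.9, -0.3, 28.6]
opening: 0.0238
t: 24.1
tool_pos: [0.5593, 0.2232, 0.2667]
eef_rot: [-0.003, 0.827, -0.563, 0.001]
force: [-3.1, -0.4, 36.9]
opening: 0.0235
t 24.1 turn [-0.04  0.    0.03] shift [  0.3   0.9 -26.4] F [-3.1 -0.4 36.9] pos [0.5593 0.2232 0.2667] open 0.0235
scene 242 at z 0.2 [0.5592 0.2215] slope [-0.009  0.024] rms 0.0009594144177805471 zmin/max 0.15487971788657184 0.3137582692852351
```

View pics/s10z.png

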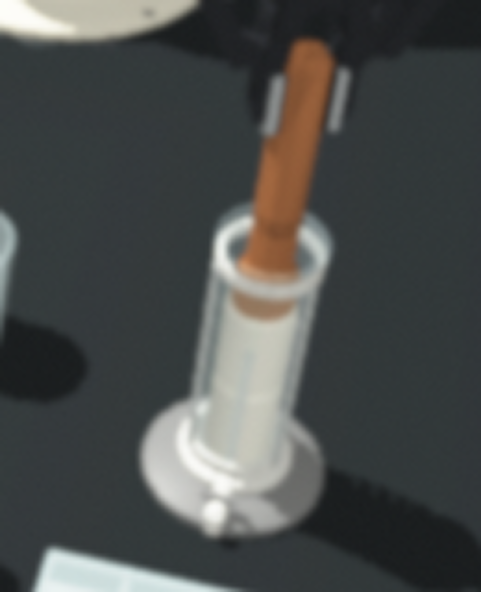

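```bash
python3 -m crank '[[[0,0,0],[0,0,-2],1],[[0,0,0],[0,0,-3.5],1],[[0,0,0],[0,0,-3.5],1]]' 60; python3 - <<'E'
from rodfit import *
go([0.5585,.2225,.293],Rdown(-1.2))
fit('scene',.2,.25)
E
```

```text
t: 24.5
tool_pos: [0.5587, 0.223, 0.2668]
eef_rot: [-0.001, 0.826, -0.563, -0.0]
force: [-1.1, 0.4, 10.2]
opening: 0.023
t 24.5 turn [-0.    0.01  0.03] shift [  0.4   0.3 -26.2] F [-1.1  0.4 10.2] pos [0.5587 0.223  0.2668] open 0.023
scene 240 at z 0.2 [0.5586 0.222 ] slope [ 0. -0.] rms 0.0010056451295476494 zmin/max 0.1550159650440478 0.31376003199376445
```

```bash
python3 -m crank '[[[0,0,0],[0,0,-1],1],[[0,0,0],[0,0,-1],0.85],[[0,0,0],[0,0,-1],0.6],[[0,0,0],[0,0,-1],0.3],[[0,0,0],[0,0,-1],0]]' 20; python3 -m crank '[[[0,0,0],[0,0,0],0],[[0,0,0],[0,0,0],0],[[0,0,0],[0,0,-20],0],[[0,0,0],[0,0,-60],0],[[0,0,0],[0,0,-110],0]]';python3 -m crank '[[[0,0,0],[0,30,-20],0],[[0,0,0],[0,80,-20],0],[[0,0,0],[0,80,-20],0],[[0,0,0],[0,80,-20],0]]'; python3 - <<'E'
from rodfit import *
go([0.5585,.2225,.293],Rdown(-1.2))
fit('scene',.2,.3); mouth('scene')
tips('scene',['rod_foot','rod_top','jug_rim','tumbler','partsbox','wrapbox'])
s,p,d=shot('scene','s11')
cv2.imwrite('pics/s11z.png',cv2.resize(p[120:280,350:480,::-1],None,fx=3.7,fy=3.7,interpolation=cv2.INTER_CUBIC))
s,p,d=shot('wrist','w13')
E
```

```text
t: 25.05
tool_pos: [0.5585, 0.2229, 0.267]
eef_rot: [0.0, 0.827, -0.563, -0.001]
force: [1.0, 0.1, 0.3]
opening: 0.0621
t: 25.55
tool_pos: [0.558, 0.2227, 0.3771]
eef_rot: [0.001, 0.827, -0.563, -0.002]
force: [1.3, -0.1, 0.3]
opening: 0.0855
t: 25.95
tool_pos: [0.4835, 0.1933, 0.3981]
eef_rot: [-0.001, 0.826, -0.563, -0.0]
force: [1.1, -0.3, 0.4]
opening: 0.0856
t 25.95 turn [-0.01  0.01  0.03] shift [  0.4 -80.4 105.2] F [ 1.1 -0.3  0.4] pos [0.4835 0.1933 0.3981] open 0.0856
scene 519 at z 0.2 [0.5582 0.2221] slope [ 0. -0.] rms 0.0009868739216820819 zmin/max 0.15629039556551372 0.31384681698780187
scene mouth 303 ((556.8606567382812, 222.80477905273438), 31.975318908691406)
scene rod_foot [(0.76, [0.5572, 0.2275, 0.1433]), (0.21, [0.5559, 0.2204, 0.2255])]
scene rod_top [(0.89, [0.5569, 0.2271, 0.3157])]
scene jug_rim [(0.88, [0.5701, -0.2137, 0.0965])]
scene tumbler [(0.92, [0.4903, 0.0296, 0.0013])]
scene partsbox [(0.71, [0.7332, 0.2192, -0.0025])]
scene wrapbox [(0.79, [0.7354, -0.204, 0.0027])]
```

View pics/s11z.png

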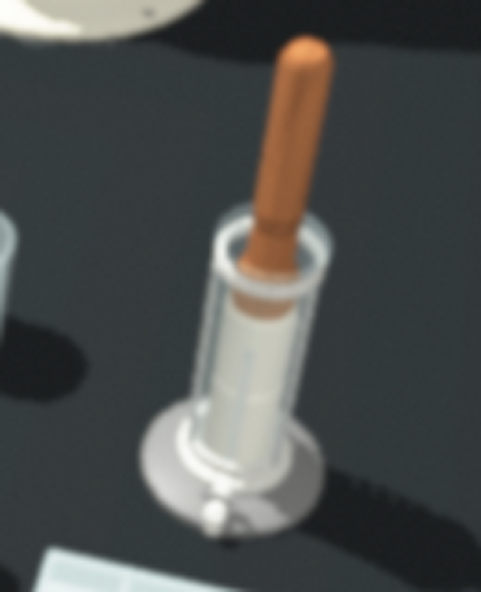

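View pics/s11.png

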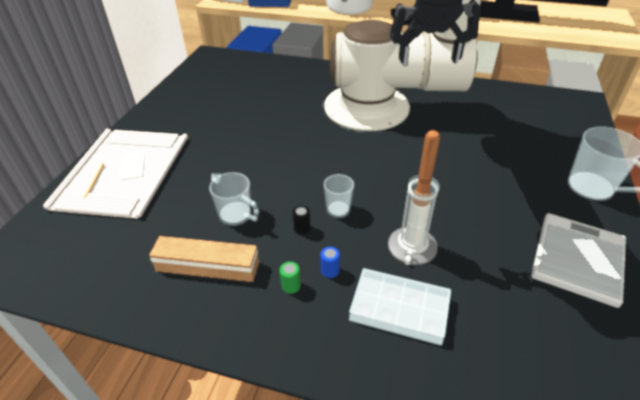

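```bash
python3 - <<'E'
from h import *
s,p,d=shot('scene','s12'); Q=cloud('scene',s,d)
r=np.hypot(Q[...,0]-.558,Q[...,1]-.2225)
m=(r>.07)&(r<.12)&(Q[...,0]>.56)&(Q[...,2]<.01); print('table',np.nanmedian(Q[m][:,2]))
m=(r<.033)&(r>.027)&(Q[...,2]>.17)&(Q[...,2]<.2); print('mouth',np.nanpercentile(Q[m][:,2],[50,90,98]))
print(manip.finish_job())
E
```

```text
table -0.00013751567535558173
mouth [0.18303952 0.18731854 0.18894239]
the job is handed in; nothing more can be done
None
```

I handed the job in at about t = 26 s of the 58 s allowed. As far as I could measure, every step was met. The system gave no verdict.

- **Spare cartridge:** I lowered the white one about 28 mm into the tube mouth and let go. It slid down upright onto the first, its top about 17 mm below the mouth.
- **Rod in the tube:** I lifted it out of the jug and stood it foot down on the cartridges. After I let go, its slope was about 0.002 rad and its axis was within about 1 mm of the tube's.
- **Pressing:** I gripped the rod again about 30 mm below its top. It went down about 27 mm, then stopped dead: the force rose from 11 N to 37 N with no further movement.
- **Last look:** The rod stands vertical and let go, within about 1.5 mm of the tube's axis, with the gripper well clear. The jug is upright. The tumbler, box and carton read within about 5 mm of where they started, which is about the detector's own error.

**One disagreement:** the last depth reading put the rod's top at 0.3138 m, where fully home would be 0.312 m. The 2 mm difference is about the camera's calibration error, and the mouth read up to about 2 mm high in the same picture. I took the hard stop as proof that both cartridges are on the bottom. I could not measure the lower cartridge inside the tube directly.

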